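# Fit the angle bracket over the cross slide's studs

## Robot

A 6-joint arm with a two-finger parallel gripper is mounted at the origin on the work surface. World frame = base frame: x ahead of the robot, y to its left, z up, the work surface at z = 0. Lengths are in m, angles in degrees, forces in N, time in s.
With the tool pointing down it reaches from about 0.35 to 0.875 m from the base axis. Payload 4.2 kg.
Tool frame: the origin (TCP) lies on the centre line of the jaws, within the pads' length; the fingertips stand 11 mm ahead of it and the grasp point (between the pads) lies 8 mm behind it; z points along the fingers, y is the line along which they close (so a half turn about z gives the same grasp; the last joint's range is limited). The gripper opens to 87 mm and grips with 3 to 60 N. Pads are 19 mm wide; open, the fingers measure 117 mm over their backs; the gripper's body (75 mm by 190 mm) begins 51 mm behind the grasp point.
Start: joints at [-57.376, 22.042, 0.453, 0, -68.411, -14.817], TCP at [0.191, -0.595, 0.234] pointing down, gripper open.
Joint ranges: [-179.83, 179.83], [-69.29, 118.12], [-61.27, 80.66], [-181.25, 117.63], [-171.15, -9.14], [-177.46, 177.46]. Speed limits (degrees/s): [159.86, 159.86, 180, 180, 180, 180].

## Interface

Orientations are given as a 3x3 rotation matrix whose columns are the frame's x, y, z axes.
In Python, from station import r gives the robot as it stands.
- The arm moves only by the tool servo_tool, never from a script. Its argument "commands" is a list that holds one entry, the list of rows, each a list of 7 numbers: the closure, from 0 (fully open) to 1 (shut), then the shift along the tool's x, y, z in mm, then the turn, a rotation vector about the tool's x, y, z in rad. In form: [[[claw, x, y, z, ax, ay, az], ...]]. A call has exactly 5 rows; each row is the pose to reach, as a shift and turn from the pose commanded when the call began, along the tool's axes at that moment; what a row does not reach only later rows make up. A row lasts 1/10 s, in which the tool goes at most 50 mm and 8.59 degrees, less where a joint would pass 70% of its speed; a pose out of reach is approached as far as the arm can. A call with a gripper value outside its range is refused whole. The fingers move at their own pace and stop on an object; the grip force is fixed at half the most. Time passes only in rows, so rows that repeat a pose let the fingers close, or fill a call up. It gives the time, the measured TCP pose, the force, the opening and the grip force at its end, in the units of the state.
- r.sense(): the state, without advancing time (a new reading comes with each control period).
- r.capture(name): name is "side" or "top"; returns a dict with "pixels" (400x640x3 uint8, red, green, blue), "camera_matrix" (3x3 intrinsics, pixels), "R" (3x3) and "t" (3): a world point X has camera coordinates R X + t. Camera axes: x right, y down, z forward; pixel columns grow to the right and rows downward; lengths in m; the calibration is good to about 2 mm. A picture is of the moment at which its call begins. There is no depth.
- r.finish_job(): hands the job in; it is judged then, once.
The state is a dict: "time_s": time; "joints": joint angles; "joint_velocities": joint speeds; "effort": joint torques, N m; "tcp_pos": TCP position; "ee_rot": TCP orientation; "wrist_force": force on the tool from outside, world axes, zero at the start; "moment": the same for the moment, N m; "gripper_width": opening from 0.0 (shut) to 1.0 (fully open); "gripper_force": force on a finger pad.
Only numpy, scipy, OpenCV 4.12 (cv2) and the standard library are available. Lean on these libraries where they do the work, as an engineer would, in place of code of your own. Each camera call takes 0.05 s, during which the arm holds its last target. There are 200 camera calls.

## Task

Pick up the aluminium bracket by its blue web and fit it on the lathe cross slide: keeping hold of it all the while, rest it on the two brass studs that stand up from the T-slot, slide it lightly along the slot to feel for them, and when both holes drop over the studs ease it down, without forcing it, until its foot lies flat on the slide. Then let go and leave it there, with the other things on the bench undisturbed.

Things in the scene. Friction and masses are not known exactly. Their poses are not given: they have to be found in the camera images.
- bracket: Loose bracket, 0.3-0.5 kg: bare aluminium foot 60 (its x) x 180 (its y) x 8 mm with a blue upright web in its middle, 14 mm thick (x), 60 mm long (y), top 63 mm above the foot's underside. Two 13 mm through holes on the foot's centre line at y = +45 and -45 mm. Origin: centre of the underside, z up. Starts flat on the bench. Symmetric: either way round is right.
- slide: Cross slide, fixed to the bench: green casting with a ground steel top, 118 (x) x 250 mm (y). Origin: centre of its underside, z up; flat top face (104 x 240 mm) at z = 60 mm. A 14 mm T-slot runs along y in mid-top (x = 0). A small handwheel on the +y end lies below the top. Bracket and slide (studs too) get marked if pressed or knocked together with more than 40 N; 3 to 10 N is ample.
- slide_top (a point): Middle of the slide's top face, on the slot's centre line, axes as the slide. Two upright brass studs, 10 mm diameter, slightly rounded tips, 90 mm apart, stand in the slot, tips 18 mm above the face. The pair is clamped (does not move) with its middle anywhere from 20 mm on the -y side to 20 mm on the +y side of this point; that is not measured. The bracket's foot seats with its long side along the slot.
- oilcan: Bystander: copper oil can with a loop handle on one side, body 68 mm diameter, spout top 165 mm high, 96 mm over the handle, origin under the body's centre.
- tape: Bystander: yellow tape measure, case 66 x 45 x 62 mm tall, origin under its centre.
- chuck_key: Bystander: steel T-shaped chuck key lying on the bench, 100 mm along x, 110 mm cross bar along y, 16 mm tall, origin under its middle.
- tin: Bystander: closed red can, 74 mm diameter, 90 mm tall, origin under its centre.
Mind the look-alikes: they are no part of the job. Leave any black or pink look-alike of the bracket alone.

How it is judged (in metres and radians):
On the way, in this order (a step that is already met when the one before it is completed fails the run):
1. the bracket has been lifted clear of the bench (height (world z) of bracket above 0.03 m), for 0.1 s.
2. the bracket's foot lies flat on the slide, over both studs (z of bracket in the frame of slide between 0.057 and 0.0625 m and x of bracket in the frame of slide between -0.006 and 0.006 m and y of bracket in the frame of slide between -0.025 and 0.025 m and angle between the y axis of bracket and the y axis of slide, either way round below 0.08 rad and angle between bracket's own z axis and vertical below 0.03 rad), for 0.2 s.
At the end, for the whole second after the job is handed in: The bracket is let go and at rest with both holes over the studs: its underside within 2.5 mm of the slide's top face, tilt under 0.03 rad, on the slot's centre line within 6 mm, its middle within 25 mm of the slide's middle along the slot, its long side along the slot within 0.08 rad (all of step 2 and linear speed of bracket below 0.01 m/s and contact force between the fingers and bracket below 0.1 N); the robot touches nothing.
It fails at once if the bracket is pressed or knocked against the slide or its studs with more than 40 N (contact force between bracket and slide above 40 N).
It fails at once if the bracket is let go (dropped) before it is down on the slide (z of bracket in the frame of slide above 0.066 m and contact force between the fingers and bracket below 0.1 N).
It fails at once if a bystander (oil can, tape measure, chuck key, can) is moved more than 15 mm (distance of any of oilcan, tape, chuck_key, tin from where it was at the start of the episode above 0.015 m).
It also fails if it takes over 72 s, if anything falls off the work surface, if the arm or the gripper's body presses on something with over 40 N, if the wrist force passes 120 N, or if a joint passes its speed limit or range.

## Working session

There is one attempt and no reset: what is moved stays moved. The work goes in short steps, Python scripts to look and compute and a tool call to move; the robot and the scene stay as the last step left them, time stands still between calls to the robot, and variables do not carry over. Pictures are saved under pics/ and viewed, at most 10 in all, crops included, and the job is handed in when it is done.

Besides the shell and the picture viewer there is one more tool, called after ">>>" in YAML: its name, and indented under it one key for each argument. servo_tool: Moves the arm, as the interface text tells. Its arguments: {"type":"object","properties":{"commands":{"type":"array","items":{"type":"array","items":{"type":"array","items":{"type":"number"}}}}},"required":["commands"]}

```bash
mkdir -p pics
python3 - <<'E'
from station import r
import cv2,pickle
for n in("top","side"):
    c=r.capture(n);pickle.dump(c,open(n+".pkl","wb"));cv2.imwrite(f"pics/{n}0.png",c["pixels"][:,:,::-1])
    print(n,c["camera_matrix"].round(1).tolist(),c["R"].round(3).tolist(),c["t"].round(3).tolist())
s=r.sense();print(s["tcp_pos"],s["ee_rot"],s["time_s"])
E
```

```text
top [[451.6, 0.0, 320.5], [0.0, 451.6, 187.7], [0.0, 0.0, 1.0]] [[0.022, -1.0, 0.009], [-0.98, -0.023, -0.197], [0.197, -0.005, -0.98]] [-0.053, 0.561, 1.504]
side [[396.9, 0.0, 317.7], [0.0, 396.9, 204.0], [0.0, 0.0, 1.0]] [[-0.763, -0.646, -0.002], [-0.41, 0.487, -0.771], [0.499, -0.588, -0.636]] [0.411, 0.335, 0.9]
[ 0.19098859 -0.59455112  0.23255892] [[-9.52140953e-01 -3.05658508e-01 -6.94872868e-04]
 [-3.05659284e-01  9.52139119e-01  1.87101081e-03]
 [ 8.97252686e-05  1.99386036e-03 -9.99998008e-01]] 0.1
```

View pics/top0.png

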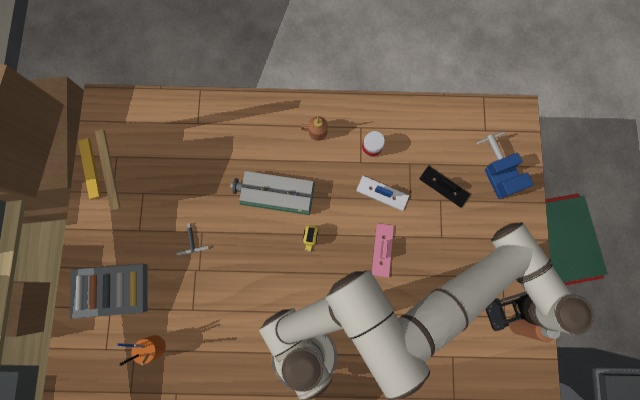

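View pics/side0.png

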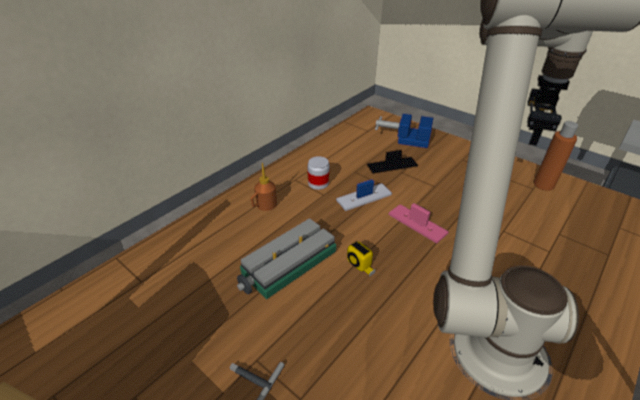

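The top view shows these candidates: bare foot with blue web at (383,192), black look-alike (444,186), pink look-alike (383,250) and blue vice (508,178). I choose (383,192). The slide is at (277,192) with its handwheel at (236,186). The tin (373,143), oil can (318,127) and tape (310,237) are nearby.

```bash
cat > h.py <<'E'
import numpy as np,cv2,pickle
def ray(c,p,z):
    d=c["R"].T@np.linalg.inv(c["camera_matrix"])@np.array([p[0],p[1],1.]); o=-c["R"].T@c["t"]
    return o+d*(z-o[2])/d[2]
def proj(c,X):
    q=c["camera_matrix"]@(c["R"]@np.asarray(X)+c["t"]);return q[:2]/q[2]
def rect(mask,c,z):
    n,l,s,_=cv2.connectedComponentsWithStats(mask.astype(np.uint8));i=1+np.argmax(s[1:,4])
    ys,xs=np.nonzero(l==i);P=np.array([ray(c,p,z)[:2] for p in zip(xs,ys)],np.float32)*1000
    return cv2.minAreaRect(P),s[i]
E
python3 - <<'E'
from h import *
c=pickle.load(open("top.pkl","rb"));im=c["pixels"];hsv=cv2.cvtColor(im,cv2.COLOR_RGB2HSV)
H,S,V=[hsv[:,:,i].astype(int) for i in range(3)]
def box(x0,y0,x1,y1):
    m=np.zeros(H.shape,bool);m[y0:y1,x0:x1]=1;return m
blue=(H>100)&(H<130)&(S>100)&box(350,170,415,215)
print("web",rect(blue,c,.06))
foot=((S<50)&(V>120)|blue)&box(350,170,415,215)
print("foot",rect(foot,c,.008))
top=(S<50)&(V>90)&box(238,165,320,218)
top=cv2.morphologyEx(top.astype(np.uint8),cv2.MORPH_CLOSE,np.ones((7,7)))
print("slide",rect(top,c,.06))
for n,p,z in(("tin",(373,137),.09),("oil",(318,128),.06),("tape",(310,234),.06),("wheel",(236,186),.04)):print(n,ray(c,p,z).round(3))
cv2.imwrite("pics/crop0.png",cv2.resize(im[155:225,225:425],None,fx=4,fy=4,interpolation=cv2.INTER_CUBIC)[:,:,::-1])
E
```

```text
web (((554.668212890625, -258.12152099609375), (60.34375762939453, 22.296672821044922), 68.16417694091797), array([375, 186,  18,  11, 109], dtype=int32))
foot (((558.6160278320312, -260.71124267578125), (181.01626586914062, 62.98819351196289), 67.47782897949219), array([356, 176,  53,  35, 847], dtype=int32))
slide (((548.7755126953125, 118.50214385986328), (254.0274658203125, 108.94173431396484), 82.8935775756836), array([ 238,  171,   76,   41, 2188], dtype=int32))
tin [ 0.739 -0.218  0.09 ]
oil [ 0.777 -0.027  0.06 ]
tape [ 0.401 -0.008  0.06 ]
wheel [0.565 0.254 0.04 ]
```

View pics/crop0.png

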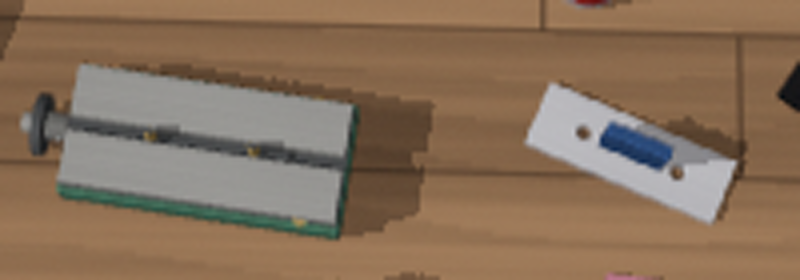

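The crop shows the bare aluminium foot with its blue web, so the choice is confirmed. The slide's steel top has corners near crop pixels (80,65), (356,103), (338,222) and (60,183), and the brass stud tips are near (150,135) and (252,151).

```bash
cat >> h.py <<'E'
from scipy.spatial.transform import Rotation as Ro
def go(s,pos,yaw):  # yaw of tool y, degrees, tool down
    y=np.array([np.cos(np.radians(yaw)),np.sin(np.radians(yaw)),0]);z=np.array([0,0,-1.]);T=np.c_[np.cross(y,z),y,z]
    R=Ro.from_matrix(s["ee_rot"]).as_matrix()
    return (R.T@(np.array(pos)*1000-s["tcp_pos"]*1000)).round(1), Ro.from_matrix(R.T@T).as_rotvec().round(4)
E
python3 - <<'E'
from h import *
from station import r
c=pickle.load(open("top.pkl","rb"))
g=lambda p,z:ray(c,(p[0]/4+225,p[1]/4+155),z)*1000
C=[g(p,.06) for p in((80,65),(356,103),(338,222),(60,183))]
print(np.array(C).round(),np.mean(C,0).round(1),[np.linalg.norm(C[i]-C[i-1]).round() for i in range(4)])
A,B=g((150,135),.076),g((252,151),.076);d=A-B
print(A,B,np.linalg.norm(d),np.degrees(np.arctan2(d[1],d[0])),(A+B)/2)
e=C[0]-C[1];f=C[3]-C[2];print([np.degrees(np.arctan2(v[1],v[0])) for v in(e,f)])
s=r.sense();print(go(s,(.557,-.261,.15),157.7))
E
```

```text
[[614. 223.  60.]
 [586. -17.  60.]
 [482.  -5.  60.]
 [510. 234.  60.]] [547.6 108.6  60. ] [np.float64(105.0), np.float64(242.0), np.float64(105.0), np.float64(240.0)]
[550.14966855 157.00717573  76.        ] [538.35297284  69.77343752  76.        ] 88.02776329580398 82.29856061232961 [544.2513207  113.39030662  76.        ]
[np.float64(83.35337783057142), np.float64(83.27475819958903)]
(array([-450.5,  205.5,   82.9]), array([ 1.90e-03,  8.00e-04, -8.71e-01]))
```

>>> servo_tool:
  commands:
    - [[0,-45,20,8,0,0,-0.09],[0,-90,41,16,0,0,-0.18],[0,-135,62,24,0,0,-0.27],[0,-180,82,32,0,0,-0.36],[0,-225,103,40,0,0,-0.45]]

```text
time_s: 0.6
tcp_pos: [0.3743, -0.427, 0.1931]
ee_rot: [[-0.722, -0.692, -0.0], [-0.692, 0.722, 0.0], [0.0, 0.001, -1.0]]
wrist_force: [0.3, -0.5, -0.0]
gripper_width: 0.999
gripper_force: 0.0
```

```bash
python3 -c "
from h import *
from station import r
print(go(r.sense(),(.557,-.261,.15),157.7))"
```

```text
(array([-246.8,   -6.6,   43. ]), array([ 6.000e-04,  1.000e-04, -4.174e-01]))
```

>>> servo_tool:
  commands:
    - [[0,-48,-1,8,0,0,-0.085],[0,-97,-3,17,0,0,-0.17],[0,-146,-4,26,0,0,-0.25],[0,-196,-5,34,0,0,-0.335],[0,-245,-6.5,43,0,0,-0.417]]

```text
time_s: 1.1
tcp_pos: [0.5559, -0.2631, 0.1502]
ee_rot: [[-0.38, -0.925, -0.0], [-0.925, 0.38, 0.0], [0.0, 0.001, -1.0]]
wrist_force: [-0.3, -0.8, -0.2]
gripper_width: 0.995
gripper_force: 0.0
```

>>> servo_tool:
  commands:
    - [[0,0,0,0,0,0,0],[0,0,0,0,0,0,0],[0,0,0,0,0,0,0],[0,0,0,0,0,0,0],[0,0,0,0,0,0,0]]

```text
time_s: 1.6
tcp_pos: [0.5541, -0.2658, 0.1512]
ee_rot: [[-0.385, -0.923, 0.0], [-0.923, 0.385, -0.0], [-0.0, -0.0, -1.0]]
wrist_force: [0.1, 0.4, -0.1]
gripper_width: 1.002
gripper_force: 0.0
```

Run:
```python
from h import *
from station import r
s=r.sense();print(go(s,(.5575,-.261,.034),157.7),s["tcp_pos"])
c=r.capture("side")
T=s["tcp_pos"];print(proj(c,T),proj(c,[.5575,-.261,.063]))
cv2.imwrite("pics/s1.png",cv2.resize(c["pixels"][120:240,280:440],None,fx=4,fy=4,interpolation=cv2.INTER_CUBIC)[:,:,::-1])
```

```text
(array([ -5.7,  -1.2, 117.2]), array([-0.0005,  0.0001, -0.0056])) [ 0.55414946 -0.26576473  0.15120147]
[368.86350246 159.78332352] [365.00017181 182.87001266]
```

View pics/s1.png

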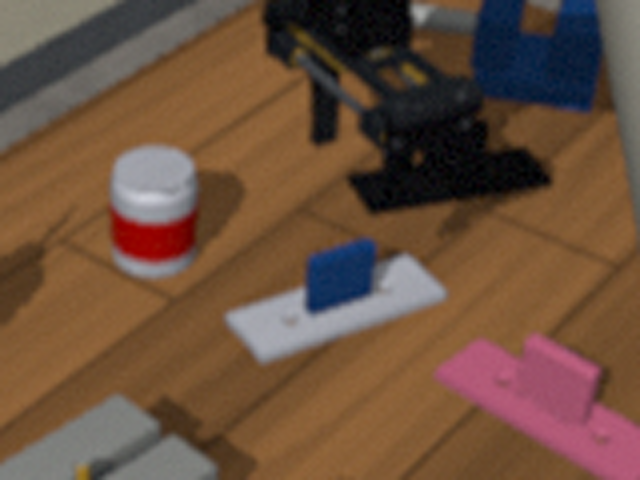

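The web's top is at crop (340,248) against a predicted (340,252), and the fingers at (322,110) and (400,150) straddle the line. I descend.

>>> servo_tool:
  commands:
    - [[0,-5.7,-1.2,30,0,0,-0.006],[0,-5.7,-1.2,60,0,0,-0.006],[0,-5.7,-1.2,90,0,0,-0.006],[0,-5.7,-1.2,108,0,0,-0.006],[0,-5.7,-1.2,117,0,0,-0.006]]

```text
time_s: 2.15
tcp_pos: [0.5567, -0.2603, 0.032]
ee_rot: [[-0.379, -0.926, -0.003], [-0.926, 0.379, 0.001], [0.0, 0.003, -1.0]]
wrist_force: [0.1, -0.2, 0.1]
gripper_width: 1.002
gripper_force: 0.0
```

>>> servo_tool:
  commands:
    - [[0.2,0,0,0,0,0,0],[0.4,0,0,0,0,0,0],[0.6,0,0,0,0,0,0],[0.7,0,0,0,0,0,0],[0.76,0,0,0,0,0,0]]

```text
time_s: 2.65
tcp_pos: [0.5586, -0.2601, 0.0346]
ee_rot: [[-0.377, -0.926, 0.002], [-0.926, 0.377, -0.0], [-0.0, -0.002, -1.0]]
wrist_force: [-0.1, -0.2, -0.4]
gripper_width: 0.63
gripper_force: 0.0
```

>>> servo_tool:
  commands:
    - [[0.8,0,0,0,0,0,0],[0.84,0,0,0,0,0,0],[0.9,0,0,0,0,0,0],[1,0,0,0,0,0,0],[1,0,0,0,0,0,0]]

```text
time_s: 3.15
tcp_pos: [0.5585, -0.2601, 0.0338]
ee_rot: [[-0.377, -0.926, 0.001], [-0.926, 0.377, -0.0], [-0.0, -0.001, -1.0]]
wrist_force: [0.7, -0.6, -0.5]
gripper_width: 0.173
gripper_force: 0.5
```

>>> servo_tool:
  commands:
    - [[1,0,0,0,0,0,0],[1,0,0,0,0,0,0],[1,0,0,0,0,0,0],[1,0,0,0,0,0,0],[1,0,0,0,0,0,0]]

```text
time_s: 3.65
tcp_pos: [0.5583, -0.26, 0.0338]
ee_rot: [[-0.377, -0.926, 0.0], [-0.926, 0.377, -0.0], [-0.0, -0.0, -1.0]]
wrist_force: [1.3, -1.2, -1.6]
gripper_width: 0.159
gripper_force: 30.0
```

>>> servo_tool:
  commands:
    - [[1,0,0,-10,0,0,0],[1,0,0,-25,0,0,0],[1,0,0,-45,0,0,0],[1,0,0,-65,0,0,0],[1,0,0,-80,0,0,0]]

```text
time_s: 4.15
tcp_pos: [0.5574, -0.2598, 0.115]
ee_rot: [[-0.378, -0.926, -0.001], [-0.926, 0.378, 0.0], [-0.0, 0.001, -1.0]]
wrist_force: [1.0, -0.9, -2.8]
gripper_width: 0.162
gripper_force: 30.0
```

>>> servo_tool:
  commands:
    - [[1,0,0,-20,0,0,0],[1,0,0,-38,0,0,0],[1,0,0,-46,0,0,0],[1,0,0,-46,0,0,0],[1,0,0,-46,0,0,0]]

```text
time_s: 4.65
tcp_pos: [0.5572, -0.2596, 0.1588]
ee_rot: [[-0.378, -0.926, -0.002], [-0.926, 0.378, 0.001], [-0.0, 0.002, -1.0]]
wrist_force: [0.0, -0.9, -4.1]
gripper_width: 0.159
gripper_force: 30.0
```

Run:
```python
from h import *
from station import r
s=r.sense();print(go(s,(.5476,.1086,.16),173.3),s["tcp_pos"],s["wrist_force"],s["moment"],s["gripper_width"],s["gripper_force"])
c=r.capture("side")
cv2.imwrite("pics/s2.png",cv2.resize(c["pixels"][80:240,280:440],None,fx=3.5,fy=3.5,interpolation=cv2.INTER_CUBIC)[:,:,::-1])
```

```text
(array([-337.3,  148. ,   -0.8]), array([ 0.0023,  0.0006, -0.2705])) [ 0.55722954 -0.25959011  0.15880896] [ 0.03416471 -0.94384116 -4.11372026] [0.09246362 0.06752048 0.00595218] 0.15891797026591875 29.999472149647772
```

View pics/s2.png

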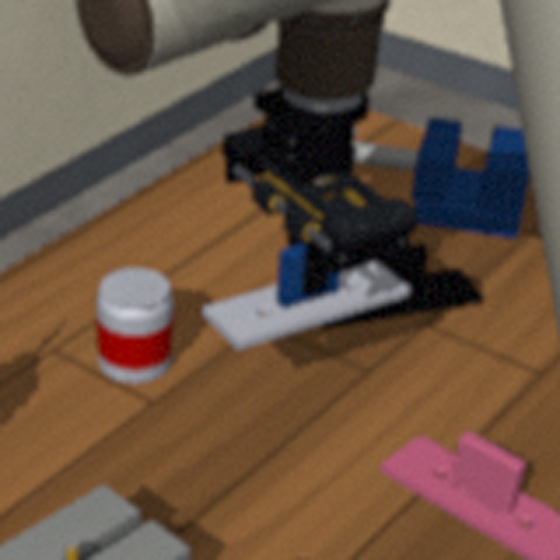

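Bracket held level: web at crop (300,275), foot clear of the bench. I carry it over.

>>> servo_tool:
  commands:
    - [[1,-20,9,0,0,0,-0.02],[1,-50,22,0,0,0,-0.05],[1,-88,39,0,0,0,-0.08],[1,-128,56,0,0,0,-0.11],[1,-168,74,0,0,0,-0.14]]

```text
time_s: 5.2
tcp_pos: [0.5521, -0.0751, 0.1585]
ee_rot: [[-0.244, -0.97, -0.002], [-0.97, 0.244, -0.0], [0.001, 0.002, -1.0]]
wrist_force: [1.0, 0.1, -2.8]
gripper_width: 0.159
gripper_force: 30.0
```

```bash
python3 -c "
from h import *
from station import r
print(go(r.sense(),(.5476,.1086,.16),173.3))"
```

```text
(array([-177.1,   49.2,   -1.5]), array([ 0.0024, -0.0006, -0.1296]))
```

>>> servo_tool:
  commands:
    - [[1,-40,11,0,0,0,-0.03],[1,-80,22,-1,0,0,-0.06],[1,-120,33,-1,0,0,-0.09],[1,-155,43,-1,0,0,-0.115],[1,-176,49,-1,0,0,-0.13]]

```text
time_s: 5.7
tcp_pos: [0.5478, 0.1085, 0.1596]
ee_rot: [[-0.114, -0.994, -0.002], [-0.994, 0.114, -0.001], [0.001, 0.002, -1.0]]
wrist_force: [0.2, -0.8, -3.4]
gripper_width: 0.161
gripper_force: 30.0
```

>>> servo_tool:
  commands:
    - [[1,0,0,0,0,0,0],[1,0,0,0,0,0,0],[1,0,0,0,0,0,0],[1,0,0,0,0,0,0],[1,0,0,0,0,0,0]]

```text
time_s: 6.2
tcp_pos: [0.5485, 0.1053, 0.1607]
ee_rot: [[-0.118, -0.993, -0.0], [-0.993, 0.118, -0.0], [0.0, 0.0, -1.0]]
wrist_force: [-0.1, 1.0, -4.1]
gripper_width: 0.156
gripper_force: 30.0
```

Run:
```python
from h import *
from station import r
s=r.sense();print(s["tcp_pos"],go(s,(.5480,.1126,.12),173.3),s["wrist_force"],s["moment"])
for n in("side","top"):
    c=r.capture(n);pickle.dump(c,open(n+"2.pkl","wb"))
    u,v=proj(c,s["tcp_pos"]-[0,0,.034]).astype(int);u-=80;v-=60
    print(n,u,v)
    cv2.imwrite(f"pics/{n}3.png",cv2.resize(c["pixels"][v:v+120,u:u+160],None,fx=5,fy=5,interpolation=cv2.INTER_CUBIC)[:,:,::-1])
```

```text
[0.54854137 0.10527175 0.16068551] (array([-7.2,  1.4, 40.7]), array([ 0.0003, -0.0001, -0.0015])) [-0.07736292  0.97092622 -4.08999275] [ 0.02033248  0.10911342 -0.00116522]
side 208 168
top 196 126
```

View pics/side3.png

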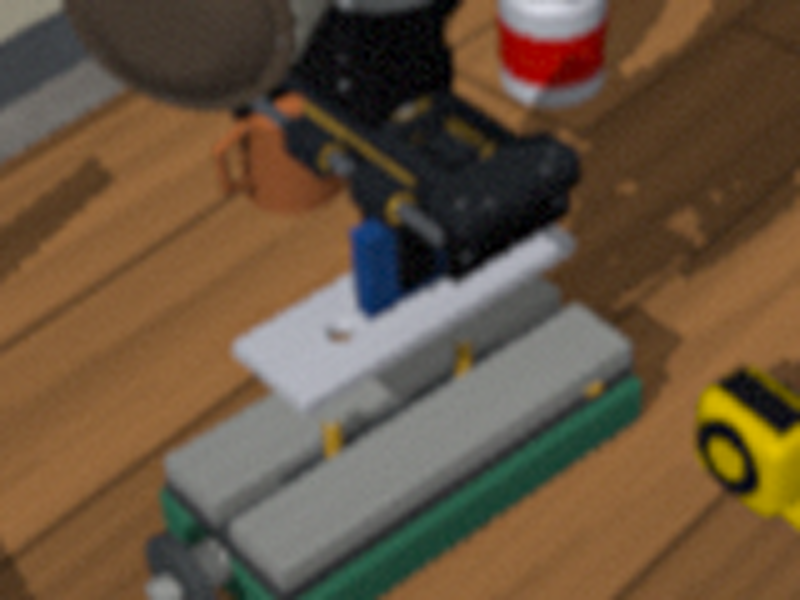

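View pics/top3.png

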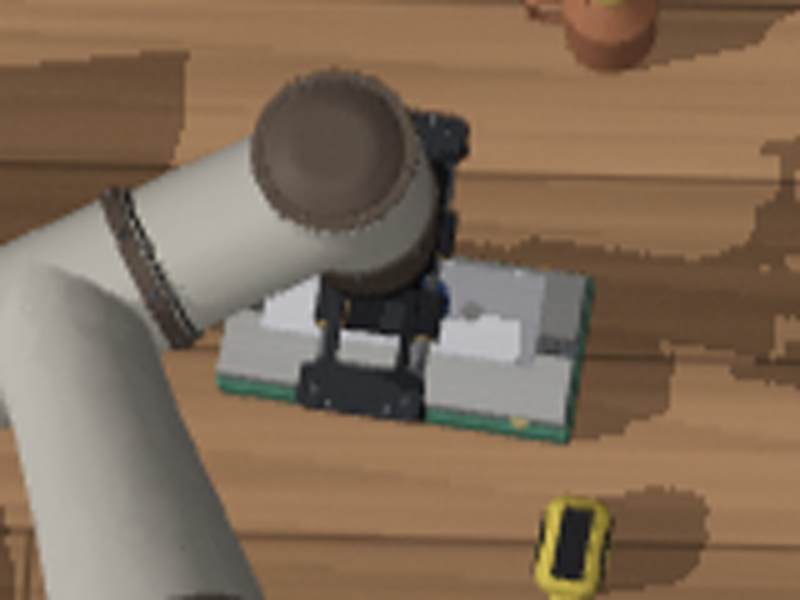

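Side view: the studs' tips are at crop (333,424) and (463,346), the foot's +y hole at (341,333) and foot corners at (235,350) and (307,405). Top view: the −y hole is at (474,310). The foot is level over the slide.

Run:
```python
from h import *
s=pickle.load(open("side2.pkl","rb"));t=pickle.load(open("top2.pkl","rb"))
S=lambda p,z:ray(s,(208+p[0]/5-.4,168+p[1]/5-.4),z)*1000
T=lambda p,z:ray(t,(196+p[0]/5-.4,126+p[1]/5-.4),z)*1000
A,B=S((333,424),.078),S((463,346),.078);d=A-B
print("studs",A,B,np.linalg.norm(d),np.degrees(np.arctan2(d[1],d[0])),(A+B)/2)
tcp=np.array([548.5,105.3]);u=np.array([.118,.993]);zt=.1347
print("hole+ side",S((341,333),zt),"pred",tcp+45*u)
print("hole- top",T((474,310),zt),"pred",tcp-45*u)
v=np.array([-.993,.118])
print("corners",S((235,350),zt),S((307,405),zt),"pred",tcp+90*u-30*v,tcp+90*u+30*v)
# slot edges in side view: slide end corners
print("slide corners side",S((165,465),.06),S((290,590),.06),S((632,352),.06))
```

```text
studs [552.39865015 158.44292957  78.        ] [539.6269107   71.86422675  78.        ] 87.51565065774696 81.60847867415967 [546.01278043 115.15357816  78.        ]
hole+ side [552.69708368 146.74352428 134.7       ] pred [553.81  149.985]
hole- top [544.69301326  58.54912265 134.7       ] pred [543.19   60.615]
corners [584.63129495 189.68584412 134.7       ] [529.67727359 193.19521766 134.7       ] pred [588.91 191.13] [529.33 198.21]
slide corners side [611.72245598 224.38346084  60.        ] [502.58452167 239.5819318   60.        ] [477.70950501   1.70546972  60.        ]
```

```bash
python3 -c "
from h import *
from station import r
s=r.sense();print(s['tcp_pos'],go(s,(.5467,.112,.117),172.9),s['wrist_force'])"
```

```text
[0.54860608 0.10552173 0.16076364] (array([-6.2,  2.7, 43.8]), array([ 0.    , -0.0001,  0.0059])) [ 0.12141433 -0.16373827 -2.91045122]
```

>>> servo_tool:
  commands:
    - [[1,-3,1.4,10,0,0,0.006],[1,-6.2,2.7,22,0,0,0.006],[1,-6.2,2.7,32,0,0,0.006],[1,-6.2,2.7,39,0,0,0.006],[1,-6.2,2.7,42,0,0,0.006]]

```text
time_s: 6.8
tcp_pos: [0.546, 0.1124, 0.1173]
ee_rot: [[-0.123, -0.992, -0.002], [-0.992, 0.123, -0.001], [0.001, 0.002, -1.0]]
wrist_force: [0.6, -0.5, -3.5]
gripper_width: 0.158
gripper_force: 30.0
```

>>> servo_tool:
  commands:
    - [[1,0,0,0,0,0,0],[1,0,0,0,0,0,0],[1,0,0,0,0,0,0],[1,0,0,0,0,0,0],[1,0,0,0,0,0,0]]

```text
time_s: 7.3
tcp_pos: [0.5468, 0.1127, 0.1191]
ee_rot: [[-0.123, -0.992, 0.001], [-0.992, 0.123, 0.0], [-0.0, -0.001, -1.0]]
wrist_force: [-0.6, -0.2, -2.3]
gripper_width: 0.161
gripper_force: 30.0
```

>>> servo_tool:
  commands:
    - [[1,0,0,1,0,0,0],[1,0,0,2,0,0,0],[1,0,0,3,0,0,0],[1,0,0,4,0,0,0],[1,0,0,4,0,0,0]]

```text
time_s: 7.8
tcp_pos: [0.5465, 0.1126, 0.1145]
ee_rot: [[-0.123, -0.992, -0.0], [-0.992, 0.123, -0.0], [0.0, 0.0, -1.0]]
wrist_force: [-0.1, 0.1, -2.9]
gripper_width: 0.157
gripper_force: 30.0
```

>>> servo_tool:
  commands:
    - [[1,0,0,0.6,0,0,0],[1,0,0,1.2,0,0,0],[1,0,0,1.8,0,0,0],[1,0,0,2,0,0,0],[1,0,0,2,0,0,0]]

```text
time_s: 8.3
tcp_pos: [0.5466, 0.1126, 0.1127]
ee_rot: [[-0.123, -0.992, -0.0], [-0.992, 0.123, -0.0], [0.0, 0.0, -1.0]]
wrist_force: [-0.3, -0.2, -3.6]
gripper_width: 0.159
gripper_force: 30.0
```

>>> servo_tool:
  commands:
    - [[1,0,0,0.3,0,0,0],[1,0,0,0.6,0,0,0],[1,0,0,0.8,0,0,0],[1,0,0,0.8,0,0,0],[1,0,0,0.8,0,0,0]]

```text
time_s: 8.8
tcp_pos: [0.5466, 0.1126, 0.112]
ee_rot: [[-0.123, -0.992, 0.0], [-0.992, 0.123, -0.0], [0.0, -0.0, -1.0]]
wrist_force: [0.7, 0.4, -3.4]
gripper_width: 0.154
gripper_force: 30.0
```

>>> servo_tool:
  commands:
    - [[1,0,0,0.3,0,0,0],[1,0,0,0.6,0,0,0],[1,0,0,0.8,0,0,0],[1,0,0,0.8,0,0,0],[1,0,0,0.8,0,0,0]]

```text
time_s: 9.3
tcp_pos: [0.5467, 0.1126, 0.1117]
ee_rot: [[-0.123, -0.992, 0.0], [-0.992, 0.123, 0.0], [-0.0, -0.0, -1.0]]
wrist_force: [-1.5, -0.3, 3.2]
gripper_width: 0.156
gripper_force: 30.0
```

>>> servo_tool:
  commands:
    - [[1,0,0,0.3,0,0,0],[1,0,0,0.6,0,0,0],[1,0,0,0.8,0,0,0],[1,0,0,0.8,0,0,0],[1,0,0,0.8,0,0,0]]

```text
time_s: 9.8
tcp_pos: [0.5467, 0.1127, 0.1115]
ee_rot: [[-0.122, -0.993, 0.001], [-0.993, 0.122, -0.0], [-0.0, -0.001, -1.0]]
wrist_force: [-3.1, -0.2, 7.5]
gripper_width: 0.159
gripper_force: 30.0
```

Contact on the studs, at the height expected. I slide lightly toward +y (tool −x).

>>> servo_tool:
  commands:
    - [[1,-0.5,0,-0.4,0,0,0],[1,-1,0,-0.4,0,0,0],[1,-1.5,0,-0.4,0,0,0],[1,-2,0,-0.4,0,0,0],[1,-2,0,-0.4,0,0,0]]

```text
time_s: 10.3
tcp_pos: [0.547, 0.1135, 0.1115]
ee_rot: [[-0.123, -0.992, 0.0], [-0.992, 0.123, -0.002], [0.002, -0.0, -1.0]]
wrist_force: [-1.8, -3.6, 6.2]
gripper_width: 0.16
gripper_force: 30.0
```

>>> servo_tool:
  commands:
    - [[1,-0.5,0,0,0,0,0],[1,-1,0,0,0,0,0],[1,-1.5,0,0,0,0,0],[1,-2,0,0,0,0,0],[1,-2,0,0,0,0,0]]

```text
time_s: 10.8
tcp_pos: [0.5472, 0.1169, 0.11]
ee_rot: [[-0.123, -0.992, -0.0], [-0.992, 0.123, 0.0], [-0.0, 0.0, -1.0]]
wrist_force: [1.7, -0.8, -4.9]
gripper_width: 0.159
gripper_force: 30.0
```

>>> servo_tool:
  commands:
    - [[1,-0.5,0,0,0,0,0],[1,-1,0,0,0,0,0],[1,-1.5,0,0,0,0,0],[1,-2,0,0,0,0,0],[1,-2,0,0,0,0,0]]

```text
time_s: 11.3
tcp_pos: [0.5472, 0.1178, 0.1105]
ee_rot: [[-0.123, -0.992, -0.001], [-0.992, 0.123, -0.001], [0.001, 0.001, -1.0]]
wrist_force: [2.6, -4.6, -3.9]
gripper_width: 0.158
gripper_force: 30.0
```

The foot dropped in at y≈0.117 and now touches the hole wall. I back off 1.5 mm and ease down.

>>> servo_tool:
  commands:
    - [[1,0.8,0,0,0,0,0],[1,1.6,0,0.3,0,0,0],[1,1.6,0,0.8,0,0,0],[1,1.6,0,1.2,0,0,0],[1,1.6,0,1.5,0,0,0]]

```text
time_s: 11.8
tcp_pos: [0.5474, 0.1174, 0.1096]
ee_rot: [[-0.122, -0.992, 0.001], [-0.992, 0.122, 0.001], [-0.001, -0.001, -1.0]]
wrist_force: [1.5, -1.2, -3.3]
gripper_width: 0.162
gripper_force: 30.0
```

>>> servo_tool:
  commands:
    - [[1,0,0,0.4,0,0,0],[1,0,0,0.8,0,0,0],[1,0,0,1.2,0,0,0],[1,0,0,1.6,0,0,0],[1,0,0,2,0,0,0]]

```text
time_s: 12.3
tcp_pos: [0.5473, 0.1171, 0.1073]
ee_rot: [[-0.123, -0.992, 0.0], [-0.992, 0.123, 0.0], [-0.0, -0.0, -1.0]]
wrist_force: [1.6, -0.7, -0.8]
gripper_width: 0.16
gripper_force: 30.0
```

>>> servo_tool:
  commands:
    - [[1,0.3,-0.5,0.3,0,0,0],[1,0.3,-0.5,0.8,0,0,0],[1,0.3,-0.5,1.4,0,0,0],[1,0.3,-0.5,2,0,0,0],[1,0.3,-0.5,2.5,0,0,0]]

```text
time_s: 12.8
tcp_pos: [0.5474, 0.1166, 0.1046]
ee_rot: [[-0.123, -0.992, -0.001], [-0.992, 0.123, -0.0], [0.0, 0.001, -1.0]]
wrist_force: [0.6, 0.3, -2.4]
gripper_width: 0.156
gripper_force: 30.0
```

>>> servo_tool:
  commands:
    - [[1,0,0,0.5,0,0,0],[1,0,0,1,0,0,0],[1,0,0,1.5,0,0,0],[1,0,0,2,0,0,0],[1,0,0,2.5,0,0,0]]

```text
time_s: 13.3
tcp_pos: [0.5474, 0.1166, 0.1021]
ee_rot: [[-0.123, -0.992, -0.0], [-0.992, 0.123, -0.0], [0.0, 0.0, -1.0]]
wrist_force: [0.2, -0.2, -2.8]
gripper_width: 0.16
gripper_force: 30.0
```

Free now. Contact with the face is expected at z≈0.0938.

>>> servo_tool:
  commands:
    - [[1,0,0,0.6,0,0,0],[1,0,0,1.2,0,0,0],[1,0,0,1.8,0,0,0],[1,0,0,2.4,0,0,0],[1,0,0,3,0,0,0]]

```text
time_s: 13.8
tcp_pos: [0.5475, 0.1166, 0.0992]
ee_rot: [[-0.123, -0.992, -0.0], [-0.992, 0.123, -0.0], [0.0, 0.0, -1.0]]
wrist_force: [0.8, 0.2, -2.6]
gripper_width: 0.158
gripper_force: 30.0
```

>>> servo_tool:
  commands:
    - [[1,0,0,0.6,0,0,0],[1,0,0,1.2,0,0,0],[1,0,0,1.8,0,0,0],[1,0,0,2.4,0,0,0],[1,0,0,3,0,0,0]]

```text
time_s: 14.3
tcp_pos: [0.5476, 0.1167, 0.0962]
ee_rot: [[-0.123, -0.992, -0.0], [-0.992, 0.123, 0.0], [-0.0, 0.0, -1.0]]
wrist_force: [-0.1, -0.7, -3.1]
gripper_width: 0.159
gripper_force: 30.0
```

>>> servo_tool:
  commands:
    - [[1,0,0,0.4,0,0,0],[1,0,0,0.8,0,0,0],[1,0,0,1.2,0,0,0],[1,0,0,1.6,0,0,0],[1,0,0,1.6,0,0,0]]

```text
time_s: 14.8
tcp_pos: [0.5476, 0.1166, 0.0946]
ee_rot: [[-0.123, -0.992, -0.0], [-0.992, 0.123, -0.0], [0.0, 0.0, -1.0]]
wrist_force: [-0.0, 0.8, -3.3]
gripper_width: 0.161
gripper_force: 30.0
```

>>> servo_tool:
  commands:
    - [[1,0,0,0.3,0,0,0],[1,0,0,0.6,0,0,0],[1,0,0,0.9,0,0,0],[1,0,0,1,0,0,0],[1,0,0,1,0,0,0]]

```text
time_s: 15.3
tcp_pos: [0.5476, 0.1167, 0.0938]
ee_rot: [[-0.123, -0.992, 0.0], [-0.992, 0.123, 0.0], [-0.0, -0.0, -1.0]]
wrist_force: [-0.2, -0.5, -2.4]
gripper_width: 0.157
gripper_force: 30.0
```

>>> servo_tool:
  commands:
    - [[1,0,0,0.3,0,0,0],[1,0,0,0.5,0,0,0],[1,0,0,0.5,0,0,0],[1,0,0,0.5,0,0,0],[1,0,0,0.5,0,0,0]]

```text
time_s: 15.8
tcp_pos: [0.5476, 0.1167, 0.0938]
ee_rot: [[-0.122, -0.992, 0.0], [-0.992, 0.122, 0.0], [-0.0, -0.0, -1.0]]
wrist_force: [-4.2, -0.6, 4.8]
gripper_width: 0.159
gripper_force: 30.0
```

Seated at the expected height with about 8 N. I let go.

>>> servo_tool:
  commands:
    - [[0.8,0,0,0,0,0,0],[0.7,0,0,0,0,0,0],[0.6,0,0,0,0,0,0],[0.5,0,0,0,0,0,0],[0.5,0,0,0,0,0,0]]

```text
time_s: 16.3
tcp_pos: [0.5477, 0.1166, 0.093]
ee_rot: [[-0.123, -0.992, 0.0], [-0.992, 0.123, -0.0], [0.0, -0.0, -1.0]]
wrist_force: [-0.2, 0.2, -0.4]
gripper_width: 0.454
gripper_force: 0.0
```

>>> servo_tool:
  commands:
    - [[0.5,0,0,0,0,0,0],[0.5,0,0,-5,0,0,0],[0.5,0,0,-15,0,0,0],[0.5,0,0,-30,0,0,0],[0.5,0,0,-50,0,0,0]]

```text
time_s: 16.8
tcp_pos: [0.5473, 0.1165, 0.1439]
ee_rot: [[-0.123, -0.992, -0.001], [-0.992, 0.123, -0.0], [0.001, 0.001, -1.0]]
wrist_force: [-0.1, -0.7, -1.3]
gripper_width: 0.497
gripper_force: 0.0
```

>>> servo_tool:
  commands:
    - [[0.5,0,0,-30,0,0,0],[0.5,0,0,-60,0,0,0],[0.5,0,0,-90,0,0,0],[0.5,0,0,-100,0,0,0],[0.5,0,0,-100,0,0,0]]

```text
time_s: 17.3
tcp_pos: [0.5483, 0.117, 0.2455]
ee_rot: [[-0.123, -0.992, 0.004], [-0.992, 0.123, 0.002], [-0.003, -0.004, -1.0]]
wrist_force: [0.1, 0.5, -0.1]
gripper_width: 0.499
gripper_force: 0.0
```

Run:
```python
from h import *
from station import r
c=r.capture("side")
cv2.imwrite("pics/s9.png",cv2.resize(c["pixels"][140:300,180:390],None,fx=3.7,fy=3.7,interpolation=cv2.INTER_CUBIC)[:,:,::-1])
```

```text
(no output)
```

View pics/s9.png

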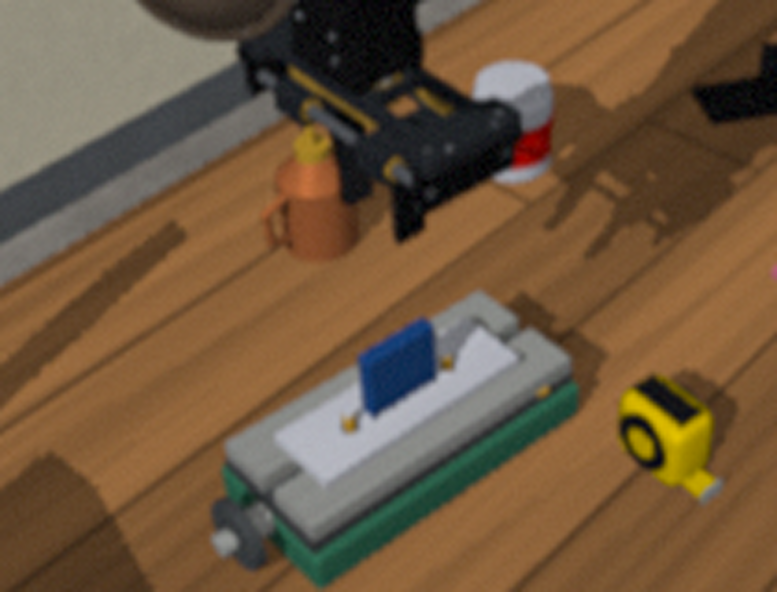

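The foot lies flat on the slide with both studs through its holes, at (349,423) and (447,362). The bystanders are in place and the gripper is clear.

```bash
python3 -c "
from station import r
print(r.finish_job())"
```

```text
the job is handed in; nothing more can be done
None
```

The bracket is seated flat over both studs on the cross slide and released, with the bystanders showing no sign of disturbance; the job is handed in, but no verdict came back.

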